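# Finish the pinwheel layer of take-away cartons on the carrying board

### The job

Pack up the pizza-night leftovers: lay the three red-banded cartons that are on the table flat and upright in the three empty outlines on the carrying board, each squarely inside its outline, so that with the green-banded carton they make a pinwheel layer round the dip pot. Set them down gently without letting them fall or tipping them, and leave the green carton, the dip pot, the mug and spice shaker where they are.

Things in the scene. Friction and masses are not known exactly. Their poses are not given: they have to be found in the camera images.
- board: wooden carrying board, 204 x 204 x 18 mm, fixed, at any yaw. Origin: centre of its underside; cartons lie on its top, 18 mm up. Four blue outlines, 126 x 64 mm, are painted on it as a pinwheel: 1 and 3 have their long side along the board's x, 2 and 4 along its y. Cartons centred in neighbouring outlines stand 6 mm apart and leave 68 x 68 mm free in the middle
- place_1 (a point): centre of outline 1 on the board's top face, at (-32, -63) mm in the board's x, y; long side along the board's x; axes as the board's. Already taken by the green-banded carton
- place_2 (a point): centre of outline 2 on the board's top face, at (63, -32) mm in the board's x, y; long side along the board's y; axes as the board's. Empty at the start
- place_3 (a point): centre of outline 3 on the board's top face, at (32, 63) mm in the board's x, y; long side along the board's x; axes as the board's. Empty at the start
- place_4 (a point): centre of outline 4 on the board's top face, at (-63, 32) mm in the board's x, y; long side along the board's y; axes as the board's. Empty at the start
- carton_first: the same kind of carton as the others but with a green band; it already lies in place 1 on the board. Origin: centre of its underside, x along its 120 mm side
- carton_a: take-away carton, brown with a red band, 120 mm long (own x) x 58 wide (own y) x 50 high, about 0.2 kg; on the middle of its top stands a stiff white carry tab, 60 mm long (own x) x 12 thick (own y) x 38 high: 88 mm high in all. Origin: centre of its underside, z up. Starts flat on the table; a half turn makes no difference
- carton_b: take-away carton, brown with a red band, 120 mm long (own x) x 58 wide (own y) x 50 high, about 0.2 kg; on the middle of its top stands a stiff white carry tab, 60 mm long (own x) x 12 thick (own y) x 38 high: 88 mm high in all. Origin: centre of its underside, z up. Starts flat on the table; a half turn makes no difference
- carton_c: take-away carton, brown with a red band, 120 mm long (own x) x 58 wide (own y) x 50 high, about 0.2 kg; on the middle of its top stands a stiff white carry tab, 60 mm long (own x) x 12 thick (own y) x 38 high: 88 mm high in all. Origin: centre of its underside, z up. Starts flat on the table; a half turn makes no difference
- dip_pot: small round lidded dip pot, 40 mm across, 42 mm high, standing on the middle of the board. Origin: centre of its underside
- mug: blue mug, 80 mm across, 90 mm high, beyond the cartons on the robot's left. Bystander; origin at the centre of its underside
- shaker: amber spice shaker with a steel cap, 44 mm across, 90 mm high, on the robot's right. Bystander; origin at the centre of its underside
There are look-alikes about, which are no part of the job. Leave any orange look-alike of the carton_b alone.

How it is judged (in metres and radians):
At the end, for the whole second after the job is handed in: Places 2, 3, 4 each hold a red-banded carton, place 1 the green one: centres within 8 mm of the outline centres, long sides within 0.12 rad, undersides within 5 mm of the board top, tilt under 0.06 rad, at rest; the dip pot stands (tilt under 0.1 rad) within 15 mm of the board centre (horizontal distance between carton_first and place_1 below 0.008 m and angle between the x axis of carton_first and the x axis of board, either way round below 0.12 rad and ((horizontal distance between carton_a and place_2 below 0.008 m and angle between the x axis of carton_a and the y axis of board, either way round below 0.12 rad) or (horizontal distance between carton_b and place_2 below 0.008 m and angle between the x axis of carton_b and the y axis of board, either way round below 0.12 rad) or (horizontal distance between carton_c and place_2 below 0.008 m and angle between the x axis of carton_c and the y axis of board, either way round below 0.12 rad)) and ((horizontal distance between carton_a and place_3 below 0.008 m and angle between the x axis of carton_a and the x axis of board, either way round below 0.12 rad) or (horizontal distance between carton_b and place_3 below 0.008 m and angle between the x axis of carton_b and the x axis of board, either way round below 0.12 rad) or (horizontal distance between carton_c and place_3 below 0.008 m and angle between the x axis of carton_c and the x axis of board, either way round below 0.12 rad)) and ((horizontal distance between carton_a and place_4 below 0.008 m and angle between the x axis of carton_a and the y axis of board, either way round below 0.12 rad) or (horizontal distance between carton_b and place_4 below 0.008 m and angle between the x axis of carton_b and the y axis of board, either way round below 0.12 rad) or (horizontal distance between carton_c and place_4 below 0.008 m and angle between the x axis of carton_c and the y axis of board, either way round below 0.12 rad)) and z of carton_first in the frame of board between 0.013 and 0.023 m and angle between each of carton_first, carton_a, carton_b, carton_c's own z axis and vertical below 0.06 rad and linear speed of each of carton_first, carton_a, carton_b, carton_c below 0.03 m/s and z of carton_a in the frame of board between 0.013 and 0.023 m and z of carton_b in the frame of board between 0.013 and 0.023 m and z of carton_c in the frame of board between 0.013 and 0.023 m and horizontal distance between dip_pot and board below 0.015 m and angle between dip_pot's own z axis and vertical below 0.1 rad); the robot touches nothing.
It fails at once if a carton is tipped by more than 0.5 rad (angle between any of carton_first, carton_a, carton_b, carton_c's own z axis and vertical above 0.5 rad).
It fails at once if a carton is let fall (faster than 0.6 m/s, some 2 cm of fall, with no finger on it) ((linear speed of carton_first above 0.6 m/s and contact force between carton_first and the fingers below 0.05 N) or (linear speed of carton_a above 0.6 m/s and contact force between carton_a and the fingers below 0.05 N) or (linear speed of carton_b above 0.6 m/s and contact force between carton_b and the fingers below 0.05 N) or (linear speed of carton_c above 0.6 m/s and contact force between carton_c and the fingers below 0.05 N)).
It fails at once if the green carton or the dip pot is shoved by more than 20 mm (distance of any of carton_first, dip_pot from where it was at the start of the episode above 0.02 m).
It fails at once if the mug or the shaker is moved by more than 30 mm (distance of any of mug, shaker from where it was at the start of the episode above 0.03 m).
It also fails if it takes over 72 s, if anything falls off the work surface, if the arm or the gripper's body presses on something with over 40 N, if the wrist force passes 120 N, or if a joint passes its speed limit or range.

### The arm

A 6-joint arm with a two-finger parallel gripper is mounted at the origin on the work surface. World frame = base frame: x ahead of the robot, y to its left, z up, the work surface at z = 0. Lengths are in mm, angles in degrees, forces in N, time in s.
With the tool pointing down it reaches from about 300 to 850 mm from the base axis. Payload 4.2 kg.
Tool frame: the origin (TCP) lies at the very end of the fingers, on their centre line; the grasp point (between the pads) lies 19 mm behind it (env.grip_point_offset is the distance from the TCP to the grasp point, in mm); z points along the fingers, y is the line along which they close (so a half turn about z gives the same grasp; the last joint's range is limited). The gripper opens to 91 mm and grips with 3 to 60 N. Pads are 32 mm wide; open, the fingers measure 118 mm over their backs; the gripper's body (76 mm by 178 mm) begins 60 mm behind the grasp point.
Start: joints at [63.369, 18.312, 89.639, -0, 72.044, -1.146], TCP at [247.414, 519.066, 213.976] pointing down, gripper open.
Joint ranges: [-177.97, 177.97], [-48.28, 115.42], [12.27, 149.76], [-77.06, 257.06], [2.81, 150.46], [-146.56, 146.56]. Speed limits (degrees/s): [147.25, 147.25, 180, 180, 180, 180].

### API

Orientations are given as [roll, pitch, yaw] about the fixed x, y, z axes, in that order (R = Rz(yaw) Ry(pitch) Rx(roll)).
In Python, from workcell import env gives the robot as it stands. The module is installed in compiled form; this text tells all that it offers.
- The arm moves only by the tool arm_command, never from a script. Its argument "rows" is a list of rows, each an object with "delta_pos": the shift along the tool's x, y, z in mm, a list of three; "roll": the turn about the tool's z in units of 5 degrees (1.0 is 5 degrees); "jaw": the opening in per cent of the stroke, from 0 (shut) to 100 (fully open). A call has 1 to 20 rows; each row is the pose to reach, as a shift and turn from the pose commanded when the call began, along the tool's axes at that moment; what a row does not reach only later rows make up. A row lasts 1/12 s, in which the tool goes at most 41.7 mm and 7.16 degrees, less where a joint would pass 70% of its speed; a pose out of reach is approached as far as the arm can. A call with a gripper value outside its range is refused whole. The fingers move at their own pace and stop on an object; "squeeze" is the grip in N (left out, the last holds). Time passes only in rows, so rows that repeat a pose let the fingers close. It gives the time, the measured TCP pose, the force, the opening and the grip force at its end, in the units of the state.
- env.state(): the state, without advancing time (a new reading comes with each control period).
- env.grab_frame(name): name is "scene" or "top" or "wrist"; returns a dict with "img" (420x560x3 uint8, blue, green, red), "z_map" (420x560 float32, mm along the optical axis (not along the pixel's ray), 0 where there is no reading), "fov_y" (degrees; the focal length in pixels is half the picture's height over the tangent of half this angle, whatever the lens; pixels are square), "cx", "cy" (the principal point, pixels), "R" (3x3) and "t" (3): a world point X has camera coordinates R X + t; the wrist camera has in their place "T_tool_cam" (4x4, takes a point from camera to tool coordinates, whose origin is the TCP and whose axes are the flange's). Camera axes: x right, y down, z forward; pixel columns grow to the right and rows downward; lengths in mm; the calibration is good to about 2 mm. A picture is of the moment at which its call begins: read the wrist's pose just before it.
- env.job_done(): hands the job in; it is judged then, once.
The state is a dict: "time_s": time; "qpos": joint angles; "qvel": joint speeds; "effort": joint torques, N m; "ee_pos": TCP position; "ee_rot": TCP orientation; "force": force on the tool from outside, world axes, zero at the start; "torque": the same for the moment, N m; "gripper_width": finger opening in mm; "gripper_force": force on a finger pad.
Only numpy, scipy, OpenCV 4.12 (cv2) and the standard library are available. Lean on these libraries where they do the work, as an engineer would, in place of code of your own. Each camera call takes 0.05 s, during which the arm holds its last target. There are 200 camera calls.

## Working session

There is one attempt and no reset: what is moved stays moved. The work goes in short steps, Python scripts to look and compute and a tool call to move; the robot and the scene stay as the last step left them, time stands still between calls to the robot, and variables do not carry over. Pictures are saved under pics/ and viewed, at most 10 in all, crops included, and the job is handed in when it is done.

Besides the shell and the picture viewer there is one more tool, called after "Emit:" by a JSON object that holds its "op" and its "data". arm_command: Moves the arm, as the interface text tells. Its arguments: {"type":"object","properties":{"rows":{"type":"array"},"squeeze":{"type":"number"}},"required":["rows"]}

```bash
mkdir -p pics; cat > h.py <<'E'
import numpy as np, cv2
from workcell import env
def grab(n):
    s=env.state(); f=env.grab_frame(n); np.savez('/tmp/'+n,**{k:v for k,v in f.items()},ee=s['ee_pos'],rot=s['ee_rot']); return f
E
python3 - <<'E'
from h import *
print(env.state())
a=grab('top');b=grab('scene')
for n,f in(('top',a),('scene',b)):
    cv2.imwrite(f'pics/{n}0.png',f['img']); print(n,f['fov_y'],f['cx'],f['cy'],f['R'],f['t'])
E
```

```text
{'time_s': 0.0, 'qpos': array([ 6.33704779e+01,  1.83505010e+01,  8.97056648e+01, -2.54158057e-03,
        7.20450736e+01, -1.14574828e+00]), 'qvel': array([-0.03599817, -0.0562373 ,  0.0177585 ,  0.02106751,  0.00703121,
        0.09512224]), 'effort': array([ 7.81135914e-04, -4.12463021e+01, -2.31976354e+01,  7.28213880e-02,
        4.56585386e-02, -1.35243058e-04]), 'ee_pos': array([247.17927108, 518.59645299, 213.13674746]), 'ee_rot': array([-1.79898733e+02,  3.91576429e-04,  1.54517012e+02]), 'force': array([ 0.16282141,  0.21629357, -0.66544138]), 'torque': array([ 0.00116046,  0.00038078, -0.07414164]), 'gripper_force': 0.0, 'gripper_width': 91.12071170003685}
top 43.581439388057326 272.6261405940055 205.16761607639887 [[ 0.02395995 -0.9997072  -0.00338182]
 [-0.99813857 -0.02373231 -0.05617976]
 [ 0.05608305  0.00472159 -0.99841494]] [  59.60882472  450.29438085 1341.61282936]
scene 57.29551385551881 280.77471449663665 208.6170671599181 [[ 0.03105172  0.9995172   0.0010715 ]
 [ 0.73227226 -0.02201962 -0.68065591]
 [-0.6803037   0.02192016 -0.73260247]] [ -72.692362   -304.70835338 1273.05239802]
```

View pics/top0.png

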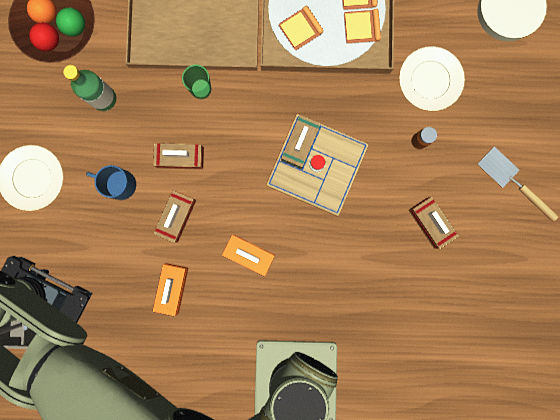

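View pics/scene0.png

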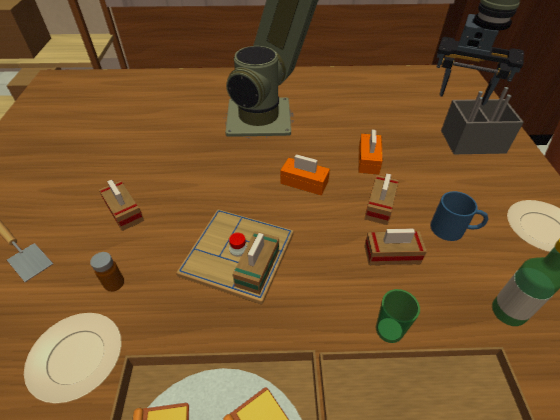

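Red cartons in the top view are at (178,155), (174,217) and (435,222). The orange look-alikes, at (248,255) and (170,290), have no band, so I'll leave them. The green carton is at (301,142), and the board corners are at about (298,114), (367,145), (338,214) and (268,184).

```bash
cat >> h.py <<'E'
def cloud(f):
    z=f['z_map'].astype(float); h,w=z.shape; F=h/2/np.tan(np.radians(f['fov_y'])/2)
    v,u=np.mgrid[:h,:w]; P=np.dstack([(u-f['cx'])/F*z,(v-f['cy'])/F*z,z])
    if 'R' in f: P=(P-f['t'])@f['R']
    return P
E
cat > m.py <<'E'
from h import *
f=dict(np.load('/tmp/top.npz')); P=cloud(f)
def box(u,v,lo,hi,r=38):
    W=P[v-r:v+r,u-r:u+r]; m=((W[...,2]>lo)&(W[...,2]<hi)).astype(np.uint8)
    n,l,s,c=cv2.connectedComponentsWithStats(m); k=1+np.argmax(s[1:,4]); q=W[l==k]
    (c,(a,b),th)=cv2.minAreaRect(q[:,:2].astype(np.float32))
    if a<b: a,b,th=b,a,th+90
    return np.round([*c,a,b,(th+90)%180-90,np.median(q[:,2])],1)
for n,u,v in(('c1',178,155),('c2',174,217),('c3',435,222),('green',301,142)):
    print(n,box(u,v,40,60),'tab',box(u,v,75,98,25))
print('board',box(317,164,10,26,70)); print('pot',box(318,162,32,50,12)); print('mug',box(115,183,70,100),'shaker',box(426,137,70,100,20))
img=f['img']; a=cv2.resize(img[135:320,140:330],None,fx=3,fy=3,interpolation=2)
b=cv2.resize(img[135:320,400:470],None,fx=3,fy=3,interpolation=2); cv2.imwrite('pics/crop1.png',np.hstack([a,b]))
E
python3 m.py
```

```text
c1 [568.2 315.  121.6  58.9  89.8  49.3] tab [568.4 314.8  59.9  13.4  89.6  86.5]
c2 [413.1 319.3 119.9  59.4 -21.9  49.5] tab [413.3 318.8  59.   13.4 -21.1  86.5]
c3 [ 412.9 -337.6  120.3   60.1   34.5   49.3] tab [ 413.  -337.9   59.6   14.3   33.9   86.3]
green [556.5 -39.   34.9  33.8 -43.9  57.3] tab [580.7  13.   10.2   3.4 -83.1  84.3]
board [556.9 -41.8 204.8 204.1 -21.9  17.4]
pot [546.3 -25.8  16.7   2.4  37.8  34.3]
mug [490.6 475.1  95.9  78.7 -73.   85.8] shaker [ 626.3 -307.1   38.3   38.2  -38.1   88.5]
```

View pics/crop1.png

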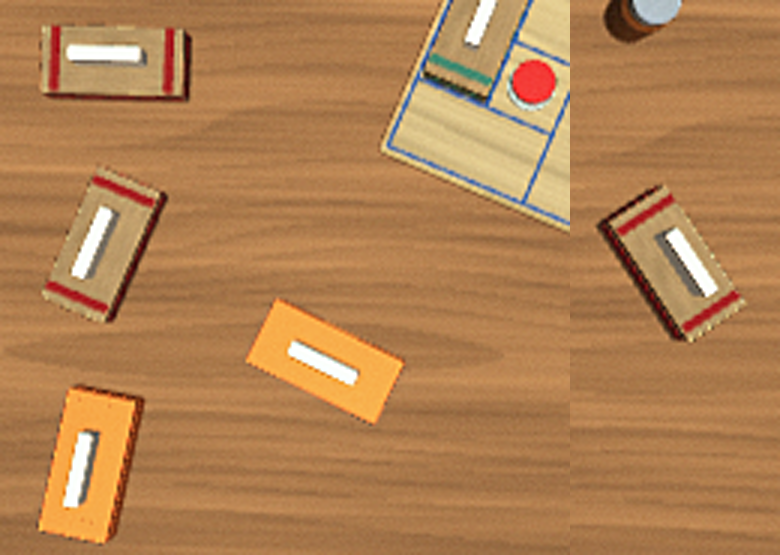

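All three red-banded cartons are confirmed: they have brown bodies with two red stripes each, while the orange ones are plain. I plan c2→place 3, c1→place 2 and c3→place 4.

```bash
cat > go.py <<'E'
import sys
from h import *
def go(x,y,z,yaw):
    s=env.state(); p=s['ee_pos']; w=np.radians(s['ee_rot'][2]); d=np.array([x,y,z])-p
    t=(yaw-s['ee_rot'][2]+90)%180-90
    print('t',round(s['time_s'],2),'at',p.round(1),s['ee_rot'].round(1),'delta',np.round([d[0]*np.cos(w)+d[1]*np.sin(w),d[0]*np.sin(w)-d[1]*np.cos(w),-d[2]],1),'roll',round(-t/5,3),'grip',round(s['gripper_width'],1),round(s['gripper_force'],1),'F',s['force'].round(1))
if __name__=='__main__': go(*map(float,sys.argv[1:]))
E
python3 go.py 413.2 319 140 158.3
```

```text
t 0.1 at [247.2 518.6 213.2] [-179.9   -0.   154.5] delta [-235.8 -108.8   73.2] roll -0.757 grip 91.0 0.0 F [-0.3 -0.2 -0.3]
```

Emit:
{"op": "arm_command", "data": {"rows": [{"delta_pos": [-80,-37,25],"roll": -0.76,"jaw": 45},{"delta_pos": [-160,-74,50],"roll": -0.76,"jaw": 45},{"delta_pos": [-200,-92,62],"roll": -0.76,"jaw": 45},{"delta_pos": [-236,-109,73],"roll": -0.76,"jaw": 45},{"delta_pos": [-236,-109,73],"roll": -0.76,"jaw": 45},{"delta_pos": [-236,-109,73],"roll": -0.76,"jaw": 45},{"delta_pos": [-236,-109,73],"roll": -0.76,"jaw": 45},{"delta_pos": [-236,-109,73],"roll": -0.76,"jaw": 45},{"delta_pos": [-236,-109,73],"roll": -0.76,"jaw": 45},{"delta_pos": [-236,-109,73],"roll": -0.76,"jaw": 45}], "squeeze": 25}}

```text
time_s: 0.93
ee_pos: [413.2, 319.7, 141.1]
ee_rot: [180.0, -0.0, 158.3]
force: [0.4, 1.4, 0.5]
gripper_width: 40.6
gripper_force: 0.0
```

```bash
python3 go.py 413.2 319 56 158.3; python3 - <<'E'
from h import *
f=grab('wrist'); cv2.imwrite('pics/w1.png',f['img']); print(f['T_tool_cam'])
E
```

```text
t 0.93 at [413.2 319.7 141.1] [180.   -0.  158.3] delta [-0.2 -0.7 85.1] roll 0.003 grip 40.6 0.0 F [0.4 1.4 0.5]
[[ 2.43265965e-04 -9.59776739e-01 -2.80764227e-01  7.88410252e+01]
 [ 9.99999951e-01  1.78245989e-04  2.57118222e-04 -4.59401118e-02]
 [-1.96730992e-04 -2.80764276e-01  9.59776736e-01 -1.70278411e+02]
 [ 0.00000000e+00  0.00000000e+00  0.00000000e+00  1.00000000e+00]]
```

View pics/w1.png

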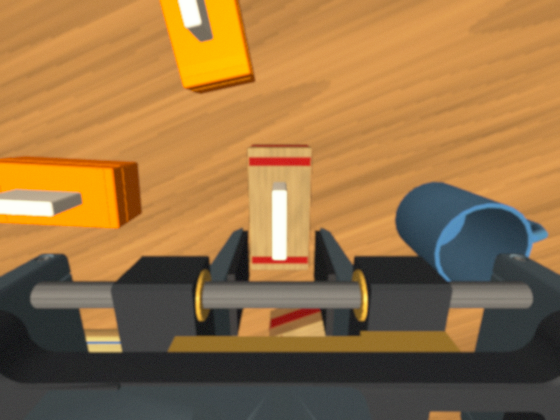

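The wrist view shows the tab of a red-banded carton at (280,222), centred between the fingers (about 232–328) and aligned with them. Descending.

Emit:
{"op": "arm_command", "data": {"rows": [{"delta_pos": [0,-0.5,30],"roll": 0,"jaw": 45},{"delta_pos": [0,-0.5,55],"roll": 0,"jaw": 45},{"delta_pos": [0,-0.5,75],"roll": 0,"jaw": 45},{"delta_pos": [0,-0.5,85],"roll": 0,"jaw": 45},{"delta_pos": [0,-0.5,85],"roll": 0,"jaw": 45},{"delta_pos": [0,-0.5,85],"roll": 0,"jaw": 45},{"delta_pos": [0,-0.5,85],"roll": 0,"jaw": 0},{"delta_pos": [0,-0.5,85],"roll": 0,"jaw": 0},{"delta_pos": [0,-0.5,85],"roll": 0,"jaw": 0},{"delta_pos": [0,-0.5,85],"roll": 0,"jaw": 0},{"delta_pos": [0,-0.5,85],"roll": 0,"jaw": 0},{"delta_pos": [0,-0.5,85],"roll": 0,"jaw": 0},{"delta_pos": [0,-0.5,85],"roll": 0,"jaw": 0},{"delta_pos": [0,-0.5,85],"roll": 0,"jaw": 0}], "squeeze": 25}}

```text
time_s: 2.15
ee_pos: [413.5, 318.7, 56.4]
ee_rot: [180.0, 0.0, 158.3]
force: [-0.0, -0.5, 4.0]
gripper_width: 11.8
gripper_force: 25.0
```

Emit:
{"op": "arm_command", "data": {"rows": [{"delta_pos": [0,0,-8],"roll": 0,"jaw": 0},{"delta_pos": [0,0,-24],"roll": 0,"jaw": 0},{"delta_pos": [0,0,-44],"roll": 0,"jaw": 0},{"delta_pos": [0,0,-66],"roll": 0,"jaw": 0},{"delta_pos": [0,0,-88],"roll": 0,"jaw": 0},{"delta_pos": [0,0,-108],"roll": 0,"jaw": 0},{"delta_pos": [0,0,-122],"roll": 0,"jaw": 0},{"delta_pos": [0,0,-130],"roll": 0,"jaw": 0},{"delta_pos": [0,0,-130],"roll": 0,"jaw": 0}]}}

```text
time_s: 2.9
ee_pos: [414.1, 319.2, 187.7]
ee_rot: [179.8, 0.1, 158.3]
force: [-0.1, -0.6, -1.2]
gripper_width: 12.0
gripper_force: 25.0
```

```bash
python3 go.py 503.7 -88.3 186 158.1
```

```text
t 2.9 at [414.1 319.2 187.7] [1.798e+02 1.000e-01 1.583e+02] delta [-233.8 -345.6    1.7] roll 0.043 grip 12.0 25.0 F [-0.1 -0.6 -1.2]
```

Emit:
{"op": "arm_command", "data": {"rows": [{"delta_pos": [-5,-7,0],"roll": 0,"jaw": 0},{"delta_pos": [-14,-21,0],"roll": 0,"jaw": 0},{"delta_pos": [-28,-41,0],"roll": 0,"jaw": 0},{"delta_pos": [-44,-66,0],"roll": 0,"jaw": 0},{"delta_pos": [-63,-93,0],"roll": 0,"jaw": 0},{"delta_pos": [-82,-121,0],"roll": 0,"jaw": 0},{"delta_pos": [-101,-149,0],"roll": 0,"jaw": 0},{"delta_pos": [-119,-176,0],"roll": 0,"jaw": 0},{"delta_pos": [-138,-204,0],"roll": 0,"jaw": 0},{"delta_pos": [-157,-232,0],"roll": 0,"jaw": 0},{"delta_pos": [-175,-259,0],"roll": 0,"jaw": 0},{"delta_pos": [-192,-283,0],"roll": 0,"jaw": 0},{"delta_pos": [-206,-304,0],"roll": 0,"jaw": 0},{"delta_pos": [-218,-323,0],"roll": 0,"jaw": 0},{"delta_pos": [-228,-337,1],"roll": 0,"jaw": 0},{"delta_pos": [-233,-344,2],"roll": 0.04,"jaw": 0},{"delta_pos": [-234,-346,2],"roll": 0.04,"jaw": 0},{"delta_pos": [-234,-346,2],"roll": 0.04,"jaw": 0},{"delta_pos": [-234,-346,2],"roll": 0.04,"jaw": 0},{"delta_pos": [-234,-346,2],"roll": 0.04,"jaw": 0}]}}

```text
time_s: 4.57
ee_pos: [502.6, -88.3, 183.8]
ee_rot: [180.0, -0.0, 158.2]
force: [-0.0, -0.2, -1.6]
gripper_width: 11.9
gripper_force: 25.0
```

```bash
python3 go.py 503.7 -88.3 75 158.1;python3 - <<'E'
from h import *
f=grab('wrist'); cv2.imwrite('pics/w2.png',f['img'])
E
```

```text
t 4.57 at [502.6 -88.3 183.8] [180.   -0.  158.2] delta [ -1.    0.5 108.8] roll 0.016 grip 11.9 25.0 F [-0.  -0.2 -1.6]
```

View pics/w2.png

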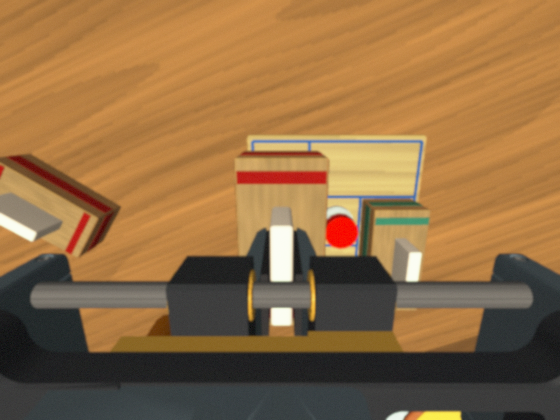

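The held carton hangs level over place 3, and the board's far corners show at (248,136) and (426,136). I'll check the board pose from these.

```bash
python3 - <<'E'
from h import *
f=dict(np.load('/tmp/wrist.npz')); from scipy.spatial.transform import Rotation as R
P=cloud(f); T=f['T_tool_cam']; Rw=R.from_euler('xyz',f['rot'],degrees=True).as_matrix()
W=(P@T[:3,:3].T+T[:3,3])@Rw.T+f['ee']
for u,v in((248,136),(426,136),(340,231)):
    w=W[v+2,u+(2 if u<300 else -2)]; print(w.round(1))
F=210/np.tan(np.radians(f['fov_y'])/2)
def at(u,v,z):
    d=Rw@T[:3,:3]@np.array([(u-f['cx'])/F,(v-f['cy'])/F,1]); o=Rw@T[:3,3]+f['ee']; return o+d*(z-o[2])/d[2]
a,b=at(248,136,18),at(426,136,18); print(a,b,np.linalg.norm(a-b)); e=(a-b)/np.linalg.norm(a-b)
x=np.array([e[1],-e[0],0]); print('yaw',np.degrees(np.arctan2(x[1],x[0])),'centre',(a+b)/2-x*102)
# carton end edge at held carton: tab top end
E
```

```text
[431.2 -97.1  18. ]
[503.6  83.8  16.7]
[557.1 -44.3  59.5]
[428.35435384 -98.31816777  18.        ] [502.06035457  85.88305096  18.        ] 198.40026090026967
yaw 158.19174955494026 centre [559.90745301 -44.11071459  18.        ]
```

Emit:
{"op": "arm_command", "data": {"rows": [{"delta_pos": [-2,0,10],"roll": 0,"jaw": 0},{"delta_pos": [-2,0,30],"roll": 0,"jaw": 0},{"delta_pos": [-2,0,52],"roll": 0,"jaw": 0},{"delta_pos": [-2,0,72],"roll": 0,"jaw": 0},{"delta_pos": [-2,0,88],"roll": 0,"jaw": 0},{"delta_pos": [-2,0,98],"roll": 0,"jaw": 0},{"delta_pos": [-2,0,104],"roll": 0,"jaw": 0},{"delta_pos": [-2,0,107],"roll": 0,"jaw": 0},{"delta_pos": [-2,0,108],"roll": 0,"jaw": 0},{"delta_pos": [-2,0,108],"roll": 0,"jaw": 0},{"delta_pos": [-2,0,108],"roll": 0,"jaw": 0}]}}

```text
time_s: 5.53
ee_pos: [505.5, -90.2, 76.7]
ee_rot: [180.0, 0.1, 158.1]
force: [-0.1, 0.6, -1.7]
gripper_width: 11.7
gripper_force: 25.0
```

```bash
python3 go.py 504.2 -89 74.4 158.1
```

```text
t 5.53 at [505.5 -90.2  76.7] [1.800e+02 1.000e-01 1.581e+02] delta [1.6 0.6 2.3] roll 0.004 grip 11.7 25.0 F [-0.1  0.6 -1.7]
```

Emit:
{"op": "arm_command", "data": {"rows": [{"delta_pos": [1,0,1],"roll": 0,"jaw": 0},{"delta_pos": [1,0.5,2],"roll": 0,"jaw": 0},{"delta_pos": [1,0.5,2.5],"roll": 0,"jaw": 0},{"delta_pos": [1,0.5,2.5],"roll": 0,"jaw": 0},{"delta_pos": [1,0.5,2.5],"roll": 0,"jaw": 0}]}}

```text
time_s: 5.95
ee_pos: [504.4, -89.3, 74.4]
ee_rot: [180.0, 0.1, 158.1]
force: [-1.0, 0.3, 6.0]
gripper_width: 11.9
gripper_force: 25.0
```

Emit:
{"op": "arm_command", "data": {"rows": [{"delta_pos": [0,0,0],"roll": 0,"jaw": 15},{"delta_pos": [0,0,0],"roll": 0,"jaw": 25},{"delta_pos": [0,0,0],"roll": 0,"jaw": 45},{"delta_pos": [0,0,0],"roll": 0,"jaw": 45},{"delta_pos": [0,0,0],"roll": 0,"jaw": 45},{"delta_pos": [0,0,-20],"roll": 0,"jaw": 45},{"delta_pos": [0,0,-50],"roll": 0,"jaw": 45},{"delta_pos": [0,0,-90],"roll": 0,"jaw": 45},{"delta_pos": [0,0,-100],"roll": 0,"jaw": 45},{"delta_pos": [0,0,-100],"roll": 0,"jaw": 45}]}}

```text
time_s: 6.78
ee_pos: [506.3, -89.7, 176.8]
ee_rot: [179.9, 0.4, 158.1]
force: [0.7, 0.1, 0.2]
gripper_width: 41.0
gripper_force: 0.0
```

```bash
python3 go.py 413 -337.8 145 34.2
```

```text
t 6.78 at [506.3 -89.7 176.8] [179.9   0.4 158.1] delta [  -5.9 -265.    31.8] roll -11.217 grip 41.0 0.0 F [0.7 0.1 0.2]
```

```bash
python3 go.py 568.3 314.9 145 89.7
```

```text
t 6.78 at [506.3 -89.7 176.8] [179.9   0.4 158.1] delta [ 93.3 398.5  31.8] roll 13.683 grip 41.0 0.0 F [0.7 0.1 0.2]
```

Emit:
{"op": "arm_command", "data": {"rows": [{"delta_pos": [5,20,0],"roll": 1,"jaw": 45},{"delta_pos": [12,50,0],"roll": 2,"jaw": 45},{"delta_pos": [21,88,0],"roll": 3.4,"jaw": 45},{"delta_pos": [30,126,0],"roll": 4.8,"jaw": 45},{"delta_pos": [39,164,0],"roll": 6.2,"jaw": 45},{"delta_pos": [48,202,0],"roll": 7.6,"jaw": 45},{"delta_pos": [57,240,0],"roll": 9,"jaw": 45},{"delta_pos": [66,280,5],"roll": 10.4,"jaw": 45},{"delta_pos": [75,318,12],"roll": 11.8,"jaw": 45},{"delta_pos": [83,352,20],"roll": 13,"jaw": 45},{"delta_pos": [89,380,28],"roll": 13.68,"jaw": 45},{"delta_pos": [93,398,32],"roll": 13.68,"jaw": 45},{"delta_pos": [93,398,32],"roll": 13.68,"jaw": 45},{"delta_pos": [93,398,32],"roll": 13.68,"jaw": 45},{"delta_pos": [93,398,32],"roll": 13.68,"jaw": 45},{"delta_pos": [93,398,32],"roll": 13.68,"jaw": 45}]}}

```text
time_s: 8.12
ee_pos: [566.1, 313.1, 141.7]
ee_rot: [-180.0, 0.0, 89.7]
force: [-0.2, 0.3, 0.1]
gripper_width: 41.3
gripper_force: 0.0
```

```bash
python3 go.py 568.3 314.9 56 89.7; python3 - <<'E'
from h import *
f=grab('top')
cv2.imwrite('pics/t2.png',cv2.resize(f['img'][100:230,140:400],None,fx=3,fy=3,interpolation=2))
E
```

```text
t 8.12 at [566.1 313.1 141.7] [-180.     0.    89.7] delta [ 1.8  2.1 85.7] roll -0.006 grip 41.3 0.0 F [-0.2  0.3  0.1]
```

View pics/t2.png

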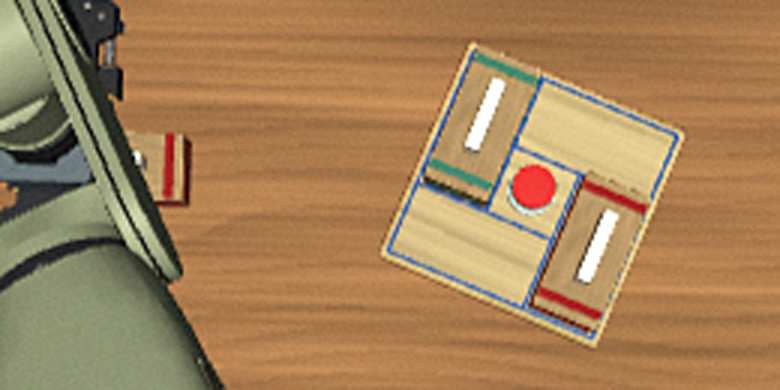

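Carton c2 sits squarely in place 3, with its tab at (598,246) in the crop, and the green carton and pot are undisturbed. Now gripping c1.

Emit:
{"op": "arm_command", "data": {"rows": [{"delta_pos": [2,2,25],"roll": 0,"jaw": 45},{"delta_pos": [2,2,50],"roll": 0,"jaw": 45},{"delta_pos": [2,2,72],"roll": 0,"jaw": 45},{"delta_pos": [2,2,85],"roll": 0,"jaw": 45},{"delta_pos": [2,2,86],"roll": 0,"jaw": 45},{"delta_pos": [2,2,86],"roll": 0,"jaw": 45},{"delta_pos": [2,2,86],"roll": 0,"jaw": 0},{"delta_pos": [2,2,86],"roll": 0,"jaw": 0},{"delta_pos": [2,2,86],"roll": 0,"jaw": 0},{"delta_pos": [2,2,86],"roll": 0,"jaw": 0},{"delta_pos": [2,2,86],"roll": 0,"jaw": 0},{"delta_pos": [2,2,86],"roll": 0,"jaw": 0},{"delta_pos": [2,2,86],"roll": 0,"jaw": 0},{"delta_pos": [2,2,86],"roll": 0,"jaw": 0}]}}

```text
time_s: 9.33
ee_pos: [568.5, 316.9, 56.2]
ee_rot: [179.9, -0.0, 89.7]
force: [-0.1, 0.4, 4.6]
gripper_width: 11.9
gripper_force: 25.0
```

```bash
sed -n '1,9p' m.py > m2.py; cat >> m2.py <<'E'
print('placed',box(340,180,58,76,34)); print('green',box(301,142,58,76,26))
E
python3 m2.py; python3 go.py 568.3 314.9 56 89.7
```

```text
t 9.33 at [568.5 316.9  56.2] [179.9  -0.   89.7] delta [-2.  -0.2  0.2] roll 0.004 grip 11.9 25.0 F [-0.1  0.4  4.6]  File "m2.py", line 10
    print('placed',box(340,180,58,76,34)); print('green',box(301,142,58,76,26))
    ^^^^^
IndentationError: expected an indented block after 'for' statement on line 9
```

Emit:
{"op": "arm_command", "data": {"rows": [{"delta_pos": [0,0,-8],"roll": 0,"jaw": 0},{"delta_pos": [0,0,-24],"roll": 0,"jaw": 0},{"delta_pos": [0,0,-44],"roll": 0,"jaw": 0},{"delta_pos": [0,0,-66],"roll": 0,"jaw": 0},{"delta_pos": [0,0,-88],"roll": 0,"jaw": 0},{"delta_pos": [0,0,-108],"roll": 0,"jaw": 0},{"delta_pos": [0,0,-122],"roll": 0,"jaw": 0},{"delta_pos": [0,0,-130],"roll": 0,"jaw": 0},{"delta_pos": [0,0,-130],"roll": 0,"jaw": 0}]}}

```text
time_s: 10.08
ee_pos: [568.7, 317.1, 187.2]
ee_rot: [179.9, -0.1, 89.7]
force: [0.5, 0.5, -3.1]
gripper_width: 11.6
gripper_force: 25.0
```

```bash
sed -i 9d m2.py; python3 m2.py; python3 go.py 511 12 186 68.1
```

```text
placed [504.1 -88.  121.2  58.3 -21.9  67.2]
green [608.4   4.6 121.   57.9 -21.5  67.4]
t 10.08 at [568.7 317.1 187.2] [ 1.799e+02 -1.000e-01  8.970e+01] delta [-305.4  -56.2    1.2] roll 4.323 grip 11.6 25.0 F [ 0.5  0.5 -3.1]
```

Emit:
{"op": "arm_command", "data": {"rows": [{"delta_pos": [-6,-1,0],"roll": 0.1,"jaw": 0},{"delta_pos": [-18,-3,0],"roll": 0.3,"jaw": 0},{"delta_pos": [-36,-6,0],"roll": 0.6,"jaw": 0},{"delta_pos": [-58,-10,0],"roll": 0.9,"jaw": 0},{"delta_pos": [-82,-15,0],"roll": 1.2,"jaw": 0},{"delta_pos": [-108,-20,0],"roll": 1.6,"jaw": 0},{"delta_pos": [-134,-25,0],"roll": 2,"jaw": 0},{"delta_pos": [-160,-30,0],"roll": 2.4,"jaw": 0},{"delta_pos": [-186,-35,0],"roll": 2.8,"jaw": 0},{"delta_pos": [-212,-40,0],"roll": 3.2,"jaw": 0},{"delta_pos": [-236,-44,0],"roll": 3.5,"jaw": 0},{"delta_pos": [-258,-48,0],"roll": 3.8,"jaw": 0},{"delta_pos": [-276,-51,0],"roll": 4,"jaw": 0},{"delta_pos": [-290,-54,0],"roll": 4.2,"jaw": 0},{"delta_pos": [-299,-56,0],"roll": 4.3,"jaw": 0},{"delta_pos": [-304,-56,0],"roll": 4.32,"jaw": 0},{"delta_pos": [-304,-56,0],"roll": 4.32,"jaw": 0},{"delta_pos": [-304,-56,0],"roll": 4.32,"jaw": 0},{"delta_pos": [-304,-56,0],"roll": 4.32,"jaw": 0}]}}

```text
time_s: 11.67
ee_pos: [510.7, 13.6, 185.2]
ee_rot: [-180.0, -0.0, 68.2]
force: [-1.2, -0.1, -2.0]
gripper_width: 12.0
gripper_force: 25.0
```

```bash
python3 go.py 511 12.8 76 68.1
```

```text
t 11.67 at [510.7  13.6 185.2] [-180.    -0.    68.2] delta [ -0.6   0.6 109.2] roll 0.01 grip 12.0 25.0 F [-1.2 -0.1 -2. ]
```

Emit:
{"op": "arm_command", "data": {"rows": [{"delta_pos": [0,0.5,10],"roll": 0,"jaw": 0},{"delta_pos": [-0.5,0.5,30],"roll": 0,"jaw": 0},{"delta_pos": [-0.5,0.5,52],"roll": 0,"jaw": 0},{"delta_pos": [-0.5,0.5,72],"roll": 0,"jaw": 0},{"delta_pos": [-0.5,0.5,88],"roll": 0,"jaw": 0},{"delta_pos": [-0.5,0.5,98],"roll": 0,"jaw": 0},{"delta_pos": [-0.5,0.5,104],"roll": 0,"jaw": 0},{"delta_pos": [-0.5,0.5,107],"roll": 0,"jaw": 0},{"delta_pos": [-0.5,0.5,109],"roll": 0,"jaw": 0},{"delta_pos": [-0.5,0.5,109],"roll": 0,"jaw": 0},{"delta_pos": [-0.5,0.5,109],"roll": 0,"jaw": 0}]}}

```text
time_s: 12.58
ee_pos: [511.5, 12.5, 77.1]
ee_rot: [179.9, -0.0, 68.1]
force: [0.4, 0.6, -2.3]
gripper_width: 12.0
gripper_force: 25.0
```

```bash
python3 go.py 511 12.8 74.2 68.1
```

```text
t 12.58 at [511.5  12.5  77.1] [179.9  -0.   68.1] delta [ 0.1 -0.6  2.9] roll 0.004 grip 12.0 25.0 F [ 0.4  0.6 -2.3]
```

Emit:
{"op": "arm_command", "data": {"rows": [{"delta_pos": [0,-0.5,1],"roll": 0,"jaw": 0},{"delta_pos": [0,-0.5,2],"roll": 0,"jaw": 0},{"delta_pos": [0,-0.5,3],"roll": 0,"jaw": 0},{"delta_pos": [0,-0.5,3],"roll": 0,"jaw": 0},{"delta_pos": [0,-0.5,3],"roll": 0,"jaw": 0}]}}

```text
time_s: 13.0
ee_pos: [510.7, 12.5, 74.1]
ee_rot: [180.0, -0.0, 68.1]
force: [-1.0, -0.7, 3.8]
gripper_width: 11.9
gripper_force: 25.0
```

Emit:
{"op": "arm_command", "data": {"rows": [{"delta_pos": [0,0,0],"roll": 0,"jaw": 15},{"delta_pos": [0,0,0],"roll": 0,"jaw": 25},{"delta_pos": [0,0,0],"roll": 0,"jaw": 45},{"delta_pos": [0,0,0],"roll": 0,"jaw": 45},{"delta_pos": [0,0,0],"roll": 0,"jaw": 45},{"delta_pos": [0,0,-20],"roll": 0,"jaw": 45},{"delta_pos": [0,0,-50],"roll": 0,"jaw": 45},{"delta_pos": [0,0,-90],"roll": 0,"jaw": 45},{"delta_pos": [0,0,-100],"roll": 0,"jaw": 45},{"delta_pos": [0,0,-100],"roll": 0,"jaw": 45}]}}

```text
time_s: 13.83
ee_pos: [512.8, 12.6, 176.9]
ee_rot: [179.6, -0.2, 68.1]
force: [1.0, 0.1, -1.0]
gripper_width: 41.1
gripper_force: 0.0
```

```bash
python3 go.py 413 -337.8 140 34.2
```

```text
t 13.83 at [512.8  12.6 176.9] [179.6  -0.2  68.1] delta [-362.4   38.    36.9] roll 6.783 grip 41.1 0.0 F [ 1.   0.1 -1. ]
```

Emit:
{"op": "arm_command", "data": {"rows": [{"delta_pos": [-18,2,0],"roll": 0.4,"jaw": 45},{"delta_pos": [-48,5,0],"roll": 1,"jaw": 45},{"delta_pos": [-84,9,0],"roll": 1.7,"jaw": 45},{"delta_pos": [-120,13,0],"roll": 2.4,"jaw": 45},{"delta_pos": [-156,16,0],"roll": 3.1,"jaw": 45},{"delta_pos": [-192,20,0],"roll": 3.8,"jaw": 45},{"delta_pos": [-228,24,0],"roll": 4.5,"jaw": 45},{"delta_pos": [-264,28,8],"roll": 5.2,"jaw": 45},{"delta_pos": [-300,31,18],"roll": 5.8,"jaw": 45},{"delta_pos": [-330,35,28],"roll": 6.4,"jaw": 45},{"delta_pos": [-352,37,34],"roll": 6.78,"jaw": 45},{"delta_pos": [-362,38,36],"roll": 6.78,"jaw": 45},{"delta_pos": [-362,38,36],"roll": 6.78,"jaw": 45},{"delta_pos": [-362,38,36],"roll": 6.78,"jaw": 45},{"delta_pos": [-362,38,36],"roll": 6.78,"jaw": 45},{"delta_pos": [-362,38,36],"roll": 6.78,"jaw": 45}]}}

```text
time_s: 15.17
ee_pos: [411.3, -336.2, 137.7]
ee_rot: [180.0, -0.0, 34.3]
force: [-0.1, -0.5, 1.1]
gripper_width: 41.2
gripper_force: 0.0
```

```bash
python3 go.py 413 -337.8 56 34.2; python3 - <<'E'
from h import *
f=grab('top')
E
echo "print('p2',box(298,180,58,76,34))">>m2.py; python3 m2.py
```

```text
t 15.17 at [ 411.3 -336.2  137.7] [180.   -0.   34.3] delta [ 0.5  2.2 81.7] roll 0.026 grip 41.2 0.0 F [-0.1 -0.5  1.1]
placed [503.8 -87.8 120.5  58.2 -22.   67.5]
green [608.3   4.6 120.8  58.  -21.3  67.4]
p2 [508.7  10.9 119.6  58.3  68.   67.4]
```

Emit:
{"op": "arm_command", "data": {"rows": [{"delta_pos": [0.5,2,25],"roll": 0,"jaw": 45},{"delta_pos": [0.5,2,50],"roll": 0,"jaw": 45},{"delta_pos": [0.5,2,70],"roll": 0,"jaw": 45},{"delta_pos": [0.5,2,81],"roll": 0,"jaw": 45},{"delta_pos": [0.5,2,82],"roll": 0,"jaw": 45},{"delta_pos": [0.5,2,82],"roll": 0,"jaw": 45},{"delta_pos": [0.5,2,82],"roll": 0,"jaw": 0},{"delta_pos": [0.5,2,82],"roll": 0,"jaw": 0},{"delta_pos": [0.5,2,82],"roll": 0,"jaw": 0},{"delta_pos": [0.5,2,82],"roll": 0,"jaw": 0},{"delta_pos": [0.5,2,82],"roll": 0,"jaw": 0},{"delta_pos": [0.5,2,82],"roll": 0,"jaw": 0},{"delta_pos": [0.5,2,82],"roll": 0,"jaw": 0},{"delta_pos": [0.5,2,82],"roll": 0,"jaw": 0}]}}

```text
time_s: 16.38
ee_pos: [412.7, -339.2, 55.9]
ee_rot: [179.9, -0.0, 34.2]
force: [-0.2, 0.2, 3.4]
gripper_width: 11.9
gripper_force: 25.0
```

Emit:
{"op": "arm_command", "data": {"rows": [{"delta_pos": [0,0,-8],"roll": 0,"jaw": 0},{"delta_pos": [0,0,-24],"roll": 0,"jaw": 0},{"delta_pos": [0,0,-44],"roll": 0,"jaw": 0},{"delta_pos": [0,0,-66],"roll": 0,"jaw": 0},{"delta_pos": [0,0,-88],"roll": 0,"jaw": 0},{"delta_pos": [0,0,-108],"roll": 0,"jaw": 0},{"delta_pos": [0,0,-122],"roll": 0,"jaw": 0},{"delta_pos": [0,0,-130],"roll": 0,"jaw": 0},{"delta_pos": [0,0,-130],"roll": 0,"jaw": 0}]}}

```text
time_s: 17.13
ee_pos: [412.7, -339.2, 187.0]
ee_rot: [179.9, -0.0, 34.2]
force: [0.0, 0.7, -2.9]
gripper_width: 11.7
gripper_force: 25.0
```

```bash
python3 go.py 603.5 -95 186 68.1
```

```text
t 17.13 at [ 412.7 -339.2  187. ] [179.9  -0.   34.2] delta [295.1 -94.7   1. ] roll -6.777 grip 11.7 25.0 F [ 0.   0.7 -2.9]
```

Emit:
{"op": "arm_command", "data": {"rows": [{"delta_pos": [6,-2,0],"roll": -0.2,"jaw": 0},{"delta_pos": [18,-6,0],"roll": -0.5,"jaw": 0},{"delta_pos": [36,-12,0],"roll": -1,"jaw": 0},{"delta_pos": [58,-19,0],"roll": -1.5,"jaw": 0},{"delta_pos": [82,-26,0],"roll": -2,"jaw": 0},{"delta_pos": [107,-34,0],"roll": -2.6,"jaw": 0},{"delta_pos": [132,-42,0],"roll": -3.2,"jaw": 0},{"delta_pos": [157,-50,0],"roll": -3.8,"jaw": 0},{"delta_pos": [182,-58,0],"roll": -4.4,"jaw": 0},{"delta_pos": [206,-66,0],"roll": -5,"jaw": 0},{"delta_pos": [229,-73,0],"roll": -5.5,"jaw": 0},{"delta_pos": [250,-80,0],"roll": -5.9,"jaw": 0},{"delta_pos": [268,-86,0],"roll": -6.3,"jaw": 0},{"delta_pos": [282,-90,0],"roll": -6.6,"jaw": 0},{"delta_pos": [290,-93,0],"roll": -6.75,"jaw": 0},{"delta_pos": [294,-94,0],"roll": -6.78,"jaw": 0},{"delta_pos": [294,-94,0],"roll": -6.78,"jaw": 0},{"delta_pos": [294,-94,0],"roll": -6.78,"jaw": 0},{"delta_pos": [294,-94,0],"roll": -6.78,"jaw": 0}]}}

```text
time_s: 18.72
ee_pos: [601.9, -96.6, 185.4]
ee_rot: [-180.0, 0.0, 68.1]
force: [-0.1, -0.5, -2.6]
gripper_width: 12.1
gripper_force: 25.0
```

```bash
python3 go.py 603.1 -95.8 76 68.1
```

```text
t 18.72 at [601.9 -96.6 185.4] [-180.     0.    68.1] delta [  1.2   0.8 109.4] roll -0.009 grip 12.1 25.0 F [-0.1 -0.5 -2.6]
```

Emit:
{"op": "arm_command", "data": {"rows": [{"delta_pos": [1,1,10],"roll": 0,"jaw": 0},{"delta_pos": [1,1,30],"roll": 0,"jaw": 0},{"delta_pos": [1,1,52],"roll": 0,"jaw": 0},{"delta_pos": [1,1,72],"roll": 0,"jaw": 0},{"delta_pos": [1,1,88],"roll": 0,"jaw": 0},{"delta_pos": [1,1,98],"roll": 0,"jaw": 0},{"delta_pos": [1,1,104],"roll": 0,"jaw": 0},{"delta_pos": [1,1,107],"roll": 0,"jaw": 0},{"delta_pos": [1,1,109],"roll": 0,"jaw": 0},{"delta_pos": [1,1,109],"roll": 0,"jaw": 0},{"delta_pos": [1,1,109],"roll": 0,"jaw": 0}]}}

```text
time_s: 19.63
ee_pos: [604.5, -95.4, 77.3]
ee_rot: [179.9, -0.0, 68.1]
force: [0.3, -1.0, -2.0]
gripper_width: 12.1
gripper_force: 25.0
```

```bash
python3 go.py 603.1 -95.8 73.9 68.1
```

```text
t 19.63 at [604.5 -95.4  77.3] [179.9  -0.   68.1] delta [-0.9 -1.1  3.4] roll 0.003 grip 12.1 25.0 F [ 0.3 -1.  -2. ]
```

Emit:
{"op": "arm_command", "data": {"rows": [{"delta_pos": [-0.5,-0.5,1],"roll": 0,"jaw": 0},{"delta_pos": [-0.5,-0.5,2],"roll": 0,"jaw": 0},{"delta_pos": [-0.5,-0.5,3.3],"roll": 0,"jaw": 0},{"delta_pos": [-0.5,-0.5,3.3],"roll": 0,"jaw": 0},{"delta_pos": [-0.5,-0.5,3.3],"roll": 0,"jaw": 0}]}}

```text
time_s: 20.05
ee_pos: [603.6, -95.6, 73.9]
ee_rot: [179.9, -0.0, 68.1]
force: [-0.5, -0.4, 3.3]
gripper_width: 11.8
gripper_force: 25.0
```

Emit:
{"op": "arm_command", "data": {"rows": [{"delta_pos": [0,0,0],"roll": 0,"jaw": 15},{"delta_pos": [0,0,0],"roll": 0,"jaw": 25},{"delta_pos": [0,0,0],"roll": 0,"jaw": 45},{"delta_pos": [0,0,0],"roll": 0,"jaw": 45},{"delta_pos": [0,0,0],"roll": 0,"jaw": 45},{"delta_pos": [0,0,-20],"roll": 0,"jaw": 45},{"delta_pos": [0,0,-50],"roll": 0,"jaw": 45},{"delta_pos": [0,0,-90],"roll": 0,"jaw": 45},{"delta_pos": [0,0,-130],"roll": 0,"jaw": 45},{"delta_pos": [-40,0,-130],"roll": 0,"jaw": 45},{"delta_pos": [-80,0,-130],"roll": 0,"jaw": 45},{"delta_pos": [-120,0,-130],"roll": 0,"jaw": 45},{"delta_pos": [-160,0,-130],"roll": 0,"jaw": 45},{"delta_pos": [-200,0,-130],"roll": 0,"jaw": 45},{"delta_pos": [-240,0,-130],"roll": 0,"jaw": 45},{"delta_pos": [-240,0,-130],"roll": 0,"jaw": 45},{"delta_pos": [-240,0,-130],"roll": 0,"jaw": 45}]}}

```text
time_s: 21.47
ee_pos: [512.8, -320.0, 202.9]
ee_rot: [-180.0, -0.0, 67.9]
force: [0.4, -1.0, 0.7]
gripper_width: 40.8
gripper_force: 0.0
```

```bash
python3 - <<'E'
from h import *
f=grab('top')
cv2.imwrite('pics/t3.png',cv2.resize(f['img'][90:240,240:440],None,fx=3,fy=3,interpolation=2))
E
echo "print('p4',box(340,145,58,76,24))">>m2.py; python3 m2.py
```

```text
placed [503.9 -88.  121.2  58.3 -21.9  67.5]
green [608.5   4.7 120.9  58.  -21.5  67.4]
p2 [509.1  11.1 120.   58.7  67.8  67.4]
p4 [602.6 -93.4 119.7  59.9  68.9  67.3]
```

View pics/t3.png

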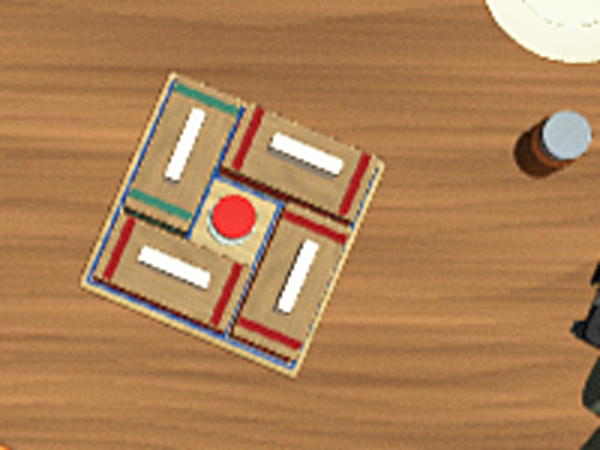

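The pinwheel is complete round the pot at (233,217) in the crop. Every carton measures within about 2 mm and 1° of its outline, and the arm is clear at the right. Handing in.

```bash
python3 -c "
from workcell import env; print(env.job_done())"
```

```text
the job is handed in; nothing more can be done
None
```

I handed the job in at about 21.5 s, well inside the 72 s limit: the three red-banded cartons lie flat in places 2, 3 and 4, each measured within about 2 mm and 1° of its outline, and the green carton, dip pot, mug and shaker were left alone (no verdict was returned).

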